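# Index the dividing unit by one division and pin it

## Robot

A 7-joint arm with a two-finger parallel gripper is mounted at the origin on the work surface. World frame = base frame: x ahead of the robot, y to its left, z up, the work surface at z = 0. Lengths are in m, angles in rad, forces in N, time in s.
With the tool pointing down it reaches from about 0.425 to 0.95 m from the base axis. Payload 16.7 kg.
Tool frame: the origin (TCP) lies at the very end of the fingers, on their centre line; the grasp point (between the pads) lies 19 mm behind it; z points along the fingers, y is the direction in which the jaws open and shut (so a half turn about z gives the same grasp; the last joint's range is limited). The gripper opens to 94 mm and grips with 3 to 60 N. Pads are 16 mm wide; open, the fingers measure 119 mm over their backs; the gripper's body (75 mm by 177 mm) begins 78 mm behind the grasp point.
Start: joints at [1.056, 0.426, 0.074, 1.606, -0.034, 1.111, -0.067], TCP at [0.241, -0.63, 0.205] pointing down, gripper open.
Joint ranges: [-2.85, 2.85], [-0.5, 2.14], [-1.23, 1.37], [0.21, 2.46], [-1.02, 4.16], [0.16, 2.05], [-2.73, 2.73]. Speed limits (rad/s): [1.89, 1.89, 2.39, 2.39, 3.01, 3.01, 3.01].

## Interface

Orientations are given as a rotation vector (axis times angle).
In Python, from station import robot, viewer gives the robot as it stands.
- The arm moves only by the tool drive_tool, never from a script. Its argument "increments" is a list of rows, each an object with "jaw": the finger opening in mm, from 0 to 94; "linear": the shift along the world's x, y, z in units of 50 mm (1.0 is 50 mm), a list of three; "angular": the turn, a rotation vector about the world's x, y, z in units of 6 degrees (1.0 is 6 degrees), a list of three. A call has exactly 8 rows; each row shifts and turns the commanded pose from where the row before left it; what a row does not reach is not made up. A row lasts 1/10 s, in which the tool goes at most 50 mm and 8.59 degrees, less where a joint would pass 70% of its speed; a pose out of reach is approached as far as the arm can. A call is refused whole if a number of a shift passes 1 or a number of a turn 1, either way. A call with a gripper value outside its range is refused whole. The fingers move at their own pace and stop on an object; the grip force is fixed at half the most. Time passes only in rows, so rows that do not move let the fingers close, or fill a call up. It gives the time, the measured TCP pose, the force and the opening at its end, in the units of the state.
- robot.sense(): the state, without advancing time (a new reading comes with each control period).
- viewer.capture(name): name is "scene" or "side" or "wrist"; returns the picture (420x560x3 uint8, blue, green, red); there is no depth.
- viewer.camera_params(name): a dict with "K" (3x3 intrinsics, pixels), "xyz" and "attitude" of the camera in the world; the wrist camera has in their place "mount" (4x4, takes a point from camera to tool coordinates, whose origin is the TCP and whose axes are the flange's). Camera axes: x right, y down, z forward; pixel columns grow to the right and rows downward; lengths in m; the calibration is good to about 2 mm. A picture is of the moment at which its call begins: read the wrist's pose just before it. camera_params takes no time and is no camera call.
- robot.finish_job(): hands the job in, once; it reports no verdict.
Trained networks look in the newest picture that a camera, given by its name, has taken for a name from the list of things; names that differ only in an ending like _2 or _b are one class to them, and where a whole thing is asked for, a point or a joint stands for the part that bears it (a point fixed in the world has none). Each returns a list of dicts, best first, with "p" (0 to 1); they miss things now and then, are a little off and sometimes report something else, mostly with a low value. They report only what shows in the picture. A call takes as long as a camera call. They do not tell look-alikes from the thing itself.
- viewer.find_in(query, camera): "rect" ([left, top, width, height] in pixels, round what is visible of it).
- viewer.silhouettes(query, camera): "pixels" (420x560 bool, what is visible of it) and "rect" ([left, top, width, height] in pixels, round what is visible of it).
The state is a dict: "clock": time; "joint_positions": joint angles; "joint_velocities": joint speeds; "tau": joint torques, N m; "eef_pos": TCP position; "tool_rot": TCP orientation; "force": force on the tool from outside, world axes, zero at the start; "ft_torque": the same for the moment, N m; "gripper_width": finger opening in m.
Only numpy, scipy, OpenCV 4.12 (cv2) and the standard library are available. Lean on these libraries where they do the work, as an engineer would, in place of code of your own. Each camera call takes 0.05 s, during which the arm holds its last target.

## Task

The dividing unit was left part-way between two divisions: crank its worm clockwise (seen from above), several turns, until the next long mark of the dial drum comes to the pointer and the hole in the crank arm stands over the hole in the plate below, and do not run on past it. Then take the headed index pin from the wooden stand and seat it fully home, collar down on the arm, through the arm into the plate, feeling it in gently rather than forcing it. Let go, and leave everything else on the bench where it is.

Things in the scene. Friction and masses are not known exactly. Their poses are not given: they have to be found in the camera images.
- unit: green casting bolted down, base 180 x 140 x 16 mm, with a square steel index plate 120 x 120 mm, top face 136 mm above the bench. Origin: centre of its underside; x points from the robot's side to the far side, y along the dial's spindle, z up. The dial drum (100 mm dia, 30 mm wide, top 120 mm above the bench) sits on its -y side, 70 to 100 mm from the origin, under a small steel pointer
- crank (a joint): angle of the worm crank in rad, counted over all turns, growing clockwise seen from above. 0 = previous division, 18.85 (three full turns) = next division; there the arm's hole lies over the nominal place of the plate's hole, the true one being up to 0.18 rad either way. Starts between 0.5 and 5.3. Drags with about 0.1 N m of friction plus 0.03 N m s of damping, and stays where it is left
- dial (a joint): angle of the dial drum in rad, 1/24 of the crank's. The drum has a long mark every 0.785 rad (45 degrees) and short ones every 15 degrees (one crank turn); 0 = previous long mark at the pointer, 0.785 = next long mark at the pointer
- crank_axis (a point): point on the crank's vertical axis, at the height of the arm's top face (149 mm above the bench); a hub 26 mm dia stands 10 mm above the arm here
- crank_grip (a point): middle of the crank's upright black handle, 22 mm dia, 45 mm tall, which spins freely on its own axis. The handle's axis is 55 mm from the crank's axis; this point is 27 mm above the arm's top face, the handle's top is 18 mm higher. The arm is a flat steel bar 132 x 28 x 10 mm, 3 mm above the plate
- crank_hole (a point): mouth of the round hole in the crank arm, in its top face, on the opposite side of the axis from the handle, 45 mm from the axis. 11.5 mm dia, right through the 10 mm arm, chamfered 2 mm
- lock_hole (a point): NOMINAL mouth of the round hole in the index plate, in its top face (13 mm below the arm's top face), 45 mm from the crank's axis towards the unit's -x side. The plate was clamped by hand: the true hole lies anywhere up to 8 mm (0.18 rad) to either side of this point along the 45 mm circle about the crank's axis. 11.5 mm dia, 16 mm deep, chamfered 0.5 mm
- pin: headed steel pin, 66 mm: shank 10 mm dia x 26 mm (tip tapers to 9.2 mm dia over 2 mm), collar 22 mm dia x 4, round head 18 mm dia x 36. Origin: tip's end; z to the head. Starts upright in the stand. Home: collar on the arm, tip 13 mm below the plate's top face. With its tip in the arm's hole, resting lightly on the plate, it can be pushed sideways to swing the crank to and fro until it drops in
- pin_stand: wooden block 56 x 124 x 40 mm, fixed, with two holes in its top: the index pin in the one 32 mm towards its +y, the arbor in the one 32 mm towards its -y. Origin: centre of its underside
- arbor: plain dark steel arbor, 16 mm dia x 75 mm, no head, standing in the other hole of the pin stand (origin: centre of its foot)
- oiler: grey plastic oil bottle, 52 mm dia x 130 mm, standing (origin: centre of its foot)
- blank_a: flat steel ring blank, 68 mm dia x 22 mm, lying (origin: centre of its underside)
- blank_b: flat brass ring blank, 52 mm dia x 18 mm, lying (origin: centre of its underside)
- wrench: open-ended wrench lying flat (origin under its middle)
- brush: small bench brush lying flat (origin under its middle)
- parallel: ground steel bar 100 x 25 x 30 mm, lying (origin: centre of its underside)
Things that resemble listed ones, but are neither listed nor needed, are in the scene too. What is shaped like the pin but green is not meant.

How it is judged:
On the way:
1. the crank has been turned up to the next division with the pin still out of it (value of joint crank between 18.5496 and 19.3496 rad and distance between pin and lock_hole above 0.03 m), for 0.2 s.
At the end, for the whole second after the job is handed in: The crank stands at 18.85 rad (within 0.24), the dial at its next long mark (0.773 to 0.798 rad); the pin stands through the arm in the plate, tip over 10.5 mm below the plate's face, within 2.5 mm of the arm hole's centre, upright within 0.12 rad, at rest, released (value of joint crank between 18.6096 and 19.0896 rad and value of joint dial between 0.773 and 0.798 rad and z of pin in the frame of lock_hole below -0.0105 m and horizontal distance between pin and crank_hole below 0.0025 m and angle between pin's own z axis and vertical below 0.12 rad and linear speed of pin below 0.02 m/s); the robot touches nothing.
It fails at once if the crank is run past the next division by more than 0.5 rad (30 degrees) (value of joint crank above 19.3496 rad).
It fails at once if the robot, holding or touching the pin, presses it on the unit (crank and plate included) with more than 30 N (contact force between pin and unit above 30 N and contact force between the fingers and pin above 1 N).
It fails at once if something else on the bench is shifted by more than 25 mm (distance of any of arbor, oiler, blank_a, blank_b, wrench, brush, parallel from where it was at the start of the episode above 0.025 m).
It also fails if it takes over 72 s, if anything falls off the work surface, if the arm or the gripper's body presses on something with over 40 N, if the wrist force passes 120 N, or if a joint passes its speed limit or range.

## Working session

There is one attempt and no reset: what is moved stays moved. The work goes in short steps, Python scripts to look and compute and a tool call to move; the robot and the scene stay as the last step left them, time stands still between calls to the robot, and variables do not carry over. Pictures are saved under pics/ and viewed, and the job is handed in when it is done.

Besides the shell and the picture viewer there is one more tool, called after "Call:" as name([rows], argument=value, ...), one row to a line, values as JSON. drive_tool: Moves the arm, as the interface text tells. Its arguments: {"type":"object","properties":{"increments":{"type":"array","items":{"type":"object","properties":{"jaw":{"type":"number"},"linear":{"type":"array","items":{"type":"number"}},"angular":{"type":"array","items":{"type":"number"}}}}}},"required":["increments"]}

```bash
ls; mkdir -p pics; python3 - <<'E'
from station import robot, viewer
import cv2
print(robot.sense())
for n in ("scene","side","wrist"):
    im=viewer.capture(n); cv2.imwrite(f"pics/{n}0.png",im)
    print(n,viewer.camera_params(n))
E
```

```text
pics
{'clock': 0.0, 'joint_positions': array([ 1.05551554,  0.42673182,  0.07383358,  1.6066195 , -0.03409897,
        1.11078861, -0.06710188]), 'joint_velocities': array([-1.34604054e-04, -5.97335080e-04,  7.26231217e-04, -2.57009505e-05,
        1.09108570e-03,  3.21915183e-04, -3.89208649e-04]), 'tau': array([ 1.36388582e-03, -9.35821724e+01,  3.66723686e+00, -4.54191399e+01,
       -4.87833959e-02,  2.02055764e-02,  9.57047450e-05]), 'eef_pos': array([ 0.24125413, -0.62993758,  0.20476971]), 'tool_rot': array([-3.08797572e+00, -5.71115116e-01,  5.04894636e-04]), 'force': array([ 0.98896604, -0.33563907,  0.09831969]), 'ft_torque': array([-0.03684315, -0.02134701,  0.00226778]), 'gripper_width': 0.09354637791111106}
scene {'K': array([[500.3772976 ,   0.        , 276.78742861],
       [  0.        , 500.3772976 , 204.53680918],
       [  0.        ,   0.        ,   1.        ]]), 'xyz': array([ 0.98926742, -0.63479066,  0.70240067]), 'attitude': array([-2.10474723, -0.62222156,  0.35186157])}
side {'K': array([[518.77753622,   0.        , 276.87206635],
       [  0.        , 518.77753622, 206.96739482],
       [  0.        ,   0.        ,   1.        ]]), 'xyz': array([0.22792969, 0.66588749, 0.96374751]), 'attitude': array([-0.61643824,  2.72542115, -1.00167274])}
wrist {'K': array([[375.53380459,   0.        , 280.17525503],
       [  0.        , 375.53380459, 215.58654454],
       [  0.        ,   0.        ,   1.        ]]), 'mount': array([[ 9.18314695e-04, -9.73742235e-01, -2.27651524e-01,
         6.54492386e-02],
       [ 9.99999562e-01,  8.53635407e-04,  3.82573514e-04,
         1.73721821e-04],
       [-1.78196587e-04, -2.27651776e-01,  9.73742593e-01,
        -1.80123549e-01],
       [ 0.00000000e+00,  0.00000000e+00,  0.00000000e+00,
         1.00000000e+00]])}
```

View pics/scene0.png

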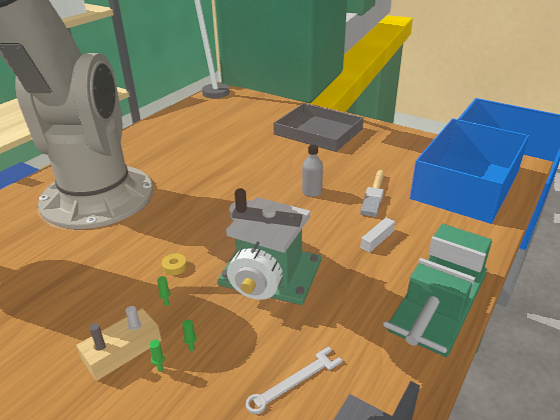

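View pics/side0.png

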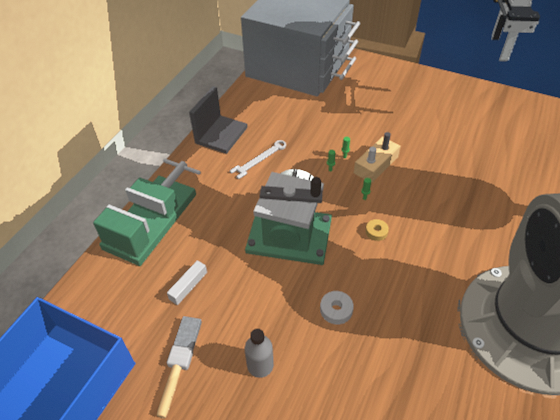

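View pics/wrist0.png

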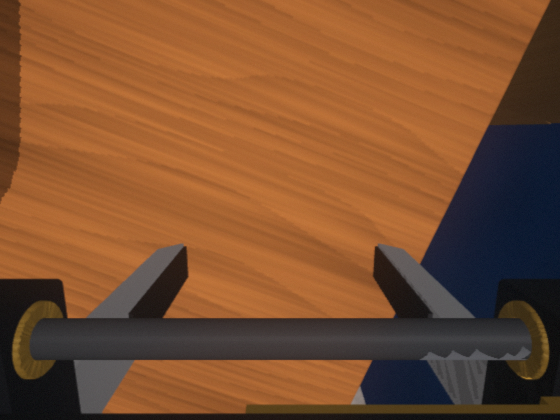

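```bash
cat > h.py <<'E'
import numpy as np, cv2
from scipy.spatial.transform import Rotation as R
from station import robot, viewer
def cam(n):
    p=viewer.camera_params(n)
    K=p["K"]
    if n=="wrist":
        s=robot.sense(); M=p["mount"]; Rt=R.from_rotvec(s["tool_rot"]).as_matrix()
        return K, Rt@M[:3,:3], s["eef_pos"]+Rt@M[:3,3]
    return K, R.from_rotvec(p["attitude"]).as_matrix(), p["xyz"]
def proj(c,X):
    K,Rm,t=c; q=(np.atleast_2d(X)-t)@Rm; u=q@K.T; return u[:,:2]/u[:,2:]
def ray(c,uv,z):
    K,Rm,t=c; d=Rm@np.linalg.solve(K,[uv[0],uv[1],1.]); return t+d*(z-t[2])/d[2]
def crop(im,x,y,w,h,f,name):
    cv2.imwrite(name,cv2.resize(im[y:y+h,x:x+w],None,fx=f,fy=f,interpolation=cv2.INTER_CUBIC))
E
python3 - <<'E'
from h import *
s=cv2.imread("pics/scene0.png"); d=cv2.imread("pics/side0.png")
a=cv2.resize(s[180:310,210:330],None,fx=3,fy=3,interpolation=2); b=cv2.resize(s[290:390,60:210],None,fx=3,fy=3,interpolation=2)
c=cv2.resize(d[150:280,230:350],None,fx=3,fy=3,interpolation=2); e=cv2.resize(d[120:220,310:430],None,fx=3,fy=3,interpolation=2)
def cat(p,q):
    H=max(p.shape[0],q.shape[0]); return np.hstack([cv2.copyMakeBorder(i,0,H-i.shape[0],0,0,0) for i in (p,q)])
cv2.imwrite("pics/c1.png",cat(a,c)); cv2.imwrite("pics/c2.png",cat(b,e)[:, :800])
for q in ("pin","arbor","pin_stand","unit","crank_grip","crank_hole","lock_hole","crank_axis","wrench","blank_b"):
    for n in ("scene","side"):
        try: print(q,n,[(np.round(r["rect"],1).tolist(),round(r["p"],2)) for r in viewer.find_in(q,n)][:4])
        except Exception as x: print(q,n,x)
E
```

```text
pin scene [([147.1, 340.4, 16.9, 26.9], 0.8), ([181.1, 320.2, 17.8, 28.8], 0.75), ([128.2, 304.2, 10.2, 25.0], 0.71), ([158.2, 274.9, 14.7, 32.6], 0.48)]
pin side [([329.1, 148.8, 9.0, 20.7], 0.72), ([361.4, 179.6, 9.1, 21.3], 0.63), ([342.7, 138.6, 7.0, 17.0], 0.45), ([366.1, 148.2, 8.7, 17.1], 0.42)]
arbor scene [([88.0, 322.8, 18.9, 30.8], 0.54)]
arbor side [([155.8, 315.3, 40.8, 102.2], 0.48), ([381.5, 133.8, 8.1, 15.6], 0.41), ([243.1, 166.1, 87.2, 98.2], 0.17)]
pin_stand scene [([77.0, 310.7, 84.6, 69.5], 0.86)]
pin_stand side [([353.1, 137.8, 46.7, 45.7], 0.92), ([245.4, 167.6, 84.5, 95.0], 0.3)]
unit scene [([217.3, 188.2, 104.9, 114.7], 0.98), ([125.1, 302.2, 13.6, 25.5], 0.28)]
unit side [([244.9, 168.6, 86.3, 90.9], 0.85)]
crank_grip scene [([233.6, 190.0, 71.0, 36.1], 0.68), ([358.8, 219.2, 35.9, 27.3], 0.28)]
crank_grip side [([259.1, 177.7, 63.4, 26.1], 0.88)]
crank_hole scene [([233.2, 189.7, 67.1, 37.5], 0.83)]
crank_hole side [([261.4, 173.9, 60.7, 28.8], 0.84)]
lock_hole scene [([214.7, 188.8, 106.5, 114.0], 0.89), ([248.2, 350.0, 93.7, 63.0], 0.74)]
lock_hole side [([243.6, 166.6, 88.4, 96.2], 0.73)]
crank_axis scene [([217.5, 191.7, 101.5, 114.8], 0.86)]
crank_axis side [([247.0, 167.1, 84.8, 95.3], 0.88), ([367.9, 220.0, 18.6, 20.8], 0.2)]
wrench scene [([245.6, 349.2, 96.1, 64.5], 0.57), ([233.8, 187.2, 65.7, 40.1], 0.17)]
wrench side [([227.9, 143.1, 56.9, 34.2], 0.88)]
blank_b scene [([162.2, 250.6, 25.0, 25.3], 0.89)]
blank_b side [([364.5, 220.3, 25.1, 20.3], 0.83)]
```

View pics/c1.png

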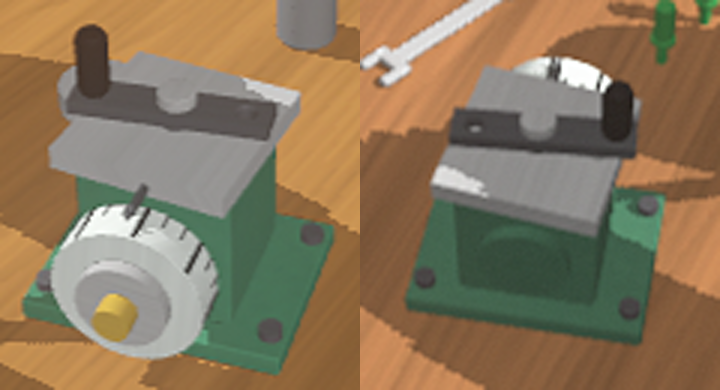

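View pics/c2.png

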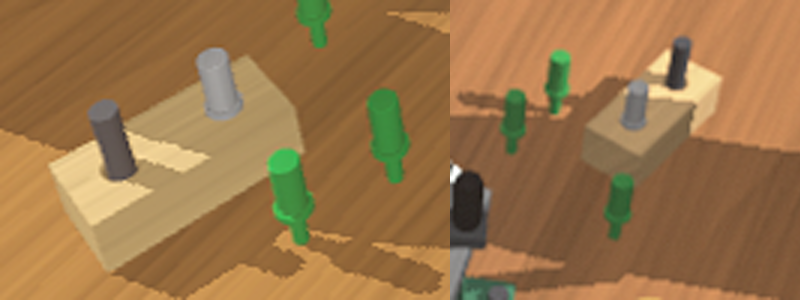

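```bash
python3 - <<'E'
from h import *
S=cam("scene"); D=cam("side")
def sc(x,y): return (210+x/3,180+y/3)
def sd(x,y): return (230+(x-360)/3,150+y/3)
for n,a,b,z in (("hubtop",sc(177,90),sd(540,115),.159),("handletop",sc(92,33),sd(620,90),.192),("hole",sc(248,112),sd(475,127),.149)):
    print(n,ray(S,a,z).round(4),ray(D,b,z).round(4))
print("S base corners",[ray(S,sc(*p),.016)[:2].round(4) for p in ((333,227),(278,362),(25,297))])
print("D base corners",[ray(D,sd(*p),.016)[:2].round(4) for p in ((407,300),(640,332),(662,192))])
print("S plate",[ray(S,sc(*p),.136)[:2].round(4) for p in ((300,95),(225,202),(50,150),(140,52))])
print("D plate",[ray(D,sd(*p),.136)[:2].round(4) for p in ((432,190),(598,222),(640,97),(482,67))])
# pin: head top z: tip in stand; unknown depth; collar on stand top z=.04 -> top .084 approx
def c2(x,y): return (60+x/3,290+y/3)
def e2(x,y): return (310+(x-450)/3,120+y/3)
for z in (.080,.084,.09): print("pintop",z,ray(S,c2(212,55),z).round(4),ray(D,e2(637,87),z).round(4))
print("collar",ray(S,c2(222,108),.042).round(4),ray(D,e2(635,122),.042).round(4))
print("arborfoot",ray(S,c2(120,175),.04).round(4),ray(D,e2(678,83),.04).round(4))
print("stand top S",[ray(S,c2(*p),.04)[:2].round(4) for p in ((250,57),(295,108),(85,222),(50,167))])
print("stand top D",[ray(D,e2(*p),.04)[:2].round(4) for p in ((583,130),(637,155),(720,78),(672,45))])
for p in ((290,155),(385,92)): print("green top",ray(S,c2(*p),.066).round(3))
E
```

```text
hubtop [ 0.5424 -0.0041  0.159 ] [ 0.5407 -0.0065  0.159 ]
handletop [ 0.4895 -0.0194  0.192 ] [ 0.4881 -0.0229  0.192 ]
hole [0.5854 0.0113 0.149 ] [0.5814 0.015  0.149 ]
S base corners [array([0.6115, 0.0818]), array([ 0.6464, -0.0507]), array([ 0.4736, -0.0898])]
D base corners [array([0.6072, 0.087 ]), array([0.4381, 0.0397]), array([ 0.4738, -0.0915])]
S plate [array([0.5947, 0.0604]), array([ 0.6124, -0.0577]), array([ 0.4929, -0.073 ]), array([0.4768, 0.0464])]
D plate [array([0.5878, 0.07  ]), array([0.4721, 0.0474]), array([ 0.4911, -0.0725]), array([ 0.6092, -0.0515])]
pintop 0.08 [ 0.4412 -0.2772  0.08  ] [ 0.4427 -0.2777  0.08  ]
pintop 0.084 [ 0.4448 -0.2795  0.084 ] [ 0.4417 -0.2734  0.084 ]
pintop 0.09 [ 0.45  -0.283  0.09 ] [ 0.4403 -0.267   0.09  ]
collar [ 0.4441 -0.2815  0.042 ] [ 0.4394 -0.2769  0.042 ]
arborfoot [ 0.4309 -0.3452  0.04  ] [ 0.4221 -0.3399  0.04  ]
stand top S [array([ 0.4267, -0.243 ]), array([ 0.4783, -0.2575]), array([ 0.44  , -0.3767]), array([ 0.3933, -0.3627])]
stand top D [array([ 0.4761, -0.2516]), array([ 0.4255, -0.2427]), array([ 0.3913, -0.361 ]), array([ 0.4422, -0.3845])]
green top [ 0.52  -0.298  0.066]
green top [ 0.533 -0.236  0.066]
```

Call:
drive_tool([
  {"jaw":60,"linear":[0.48,0.85,0.1],"angular":[0,0,0]},
  {"jaw":60,"linear":[0.48,0.85,0.1],"angular":[0,0,0]},
  {"jaw":60,"linear":[0.48,0.85,0.1],"angular":[0,0,0]},
  {"jaw":60,"linear":[0.48,0.85,0.1],"angular":[0,0,0]},
  {"jaw":60,"linear":[0.48,0.85,0.1],"angular":[0,0,0]},
  {"jaw":60,"linear":[0.48,0.85,0.1],"angular":[0,0,0]},
  {"jaw":60,"linear":[0.48,0.85,0.1],"angular":[0,0,0]},
  {"jaw":60,"linear":[0.48,0.85,0.1],"angular":[0,0,0]},
])

```text
clock: 1.95
eef_pos: [0.4341, -0.2885, 0.246]
tool_rot: [3.089, 0.571, 0.001]
force: [-0.2, -0.2, 0.7]
gripper_width: 0.0599
```

```bash
python3 - <<'E'
from h import *
import pickle
s=robot.sense(); print(s["clock"],s["eef_pos"],s["tool_rot"],s["force"])
c=cam("wrist"); im=viewer.capture("wrist"); cv2.imwrite("pics/w1.png",im); pickle.dump(c,open("w1.pkl","wb"))
E
```

```text
1.95 [ 0.4340502  -0.28851012  0.24599844] [3.08873799e+00 5.71045728e-01 7.21371924e-04] [-0.18899774 -0.17789924  0.71764359]
```

View pics/w1.png

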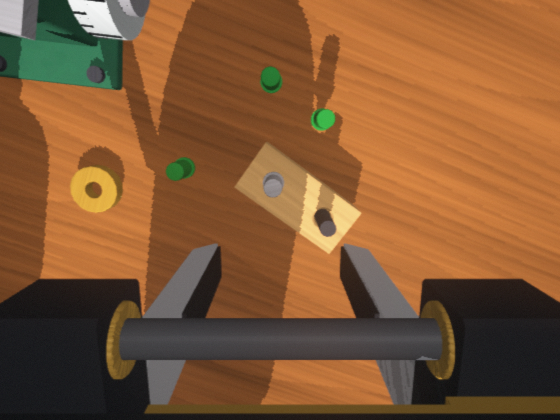

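```bash
python3 - <<'E'
from h import *
import pickle
c=pickle.load(open("w1.pkl","rb")); im=cv2.imread("pics/w1.png")
crop(im,225,135,150,125,5,"pics/w1c.png")
print(ray(c,(273,181),.08), proj(c,[[.4425,-.278,.08],[.4425,-.278,.042]]))
E
```

```text
[ 0.44814657 -0.2763993   0.08      ] [[272.45817147 187.25140617]
 [273.16921213 181.56898684]]
```

View pics/w1c.png

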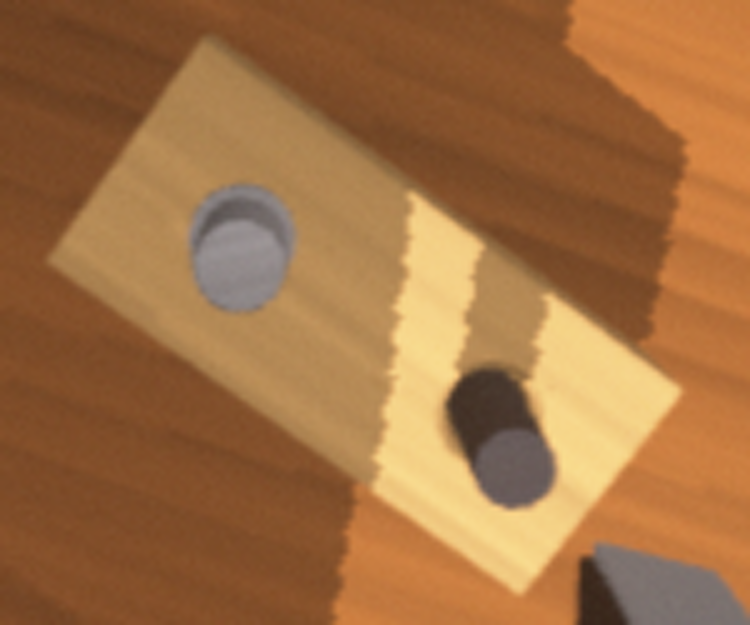

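Call:
drive_tool([
  {"jaw":60,"linear":[0.18,0.89,0],"angular":[0,0,0]},
  {"jaw":60,"linear":[0.18,0.89,0],"angular":[0,0,0]},
  {"jaw":60,"linear":[0.18,0.89,0],"angular":[0,0,0]},
  {"jaw":60,"linear":[0.18,0.89,0],"angular":[0,0,0]},
  {"jaw":60,"linear":[0.18,0.89,0],"angular":[0,0,0]},
  {"jaw":60,"linear":[0.18,0.89,0],"angular":[0,0,0]},
  {"jaw":60,"linear":[0,0,0],"angular":[0,0,0]},
  {"jaw":60,"linear":[0,0,0],"angular":[0,0,0]},
])

```text
clock: 2.8
eef_pos: [0.4875, -0.0226, 0.2455]
tool_rot: [-3.089, -0.575, -0.0]
force: [0.7, -0.1, 0.2]
gripper_width: 0.0603
```

```bash
python3 - <<'E'
from h import *
import pickle
s=robot.sense(); print(s["clock"],s["eef_pos"],s["tool_rot"],s["force"])
c=cam("wrist"); im=viewer.capture("wrist"); cv2.imwrite("pics/w2.png",im); pickle.dump(c,open("w2.pkl","wb"))
E
```

```text
2.8 [ 0.48749747 -0.02256523  0.24550431] [-3.08859796e+00 -5.74533221e-01 -1.54739579e-04] [ 0.68324036 -0.08003274  0.20615773]
```

View pics/w2.png

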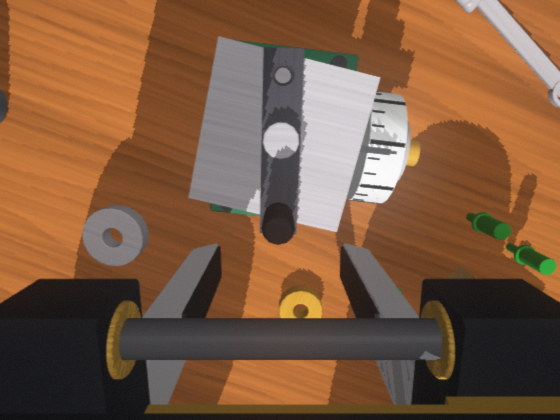

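```bash
python3 - <<'E'
from h import *
import pickle
c=pickle.load(open("w2.pkl","rb")); im=cv2.imread("pics/w2.png")
crop(im,180,30,250,220,3.2,"pics/w2c.png")
P=[ray(c,p,.136)[:2] for p in ((218,37),(380,78),(335,232),(190,197))]
print(np.round(P,4),np.mean(P,0))
for i in range(4):
    d=P[(i+1)%4]-P[i]; print(np.linalg.norm(d).round(4),np.degrees(np.arctan2(d[1],d[0])).round(1))
print("hub",ray(c,(281.5,137),.159),"hole",ray(c,(283.5,75),.149),"handle",ray(c,(277.5,227),.194))
print(proj(c,[[.489,-.021,.194]]))
E
```

```text
[[ 0.5915  0.0648]
 [ 0.6079 -0.0544]
 [ 0.4887 -0.0694]
 [ 0.474   0.0476]] [ 0.54052446 -0.00286035]
0.1204 -82.1
0.1201 -172.8
0.118 97.2
0.1187 8.3
hub [ 0.54317344 -0.00234121  0.159     ] hole [0.58284643 0.01149525 0.149     ] handle [ 0.4905485  -0.01985297  0.194     ]
[[278.30549496 229.81064055]]
```

View pics/w2c.png

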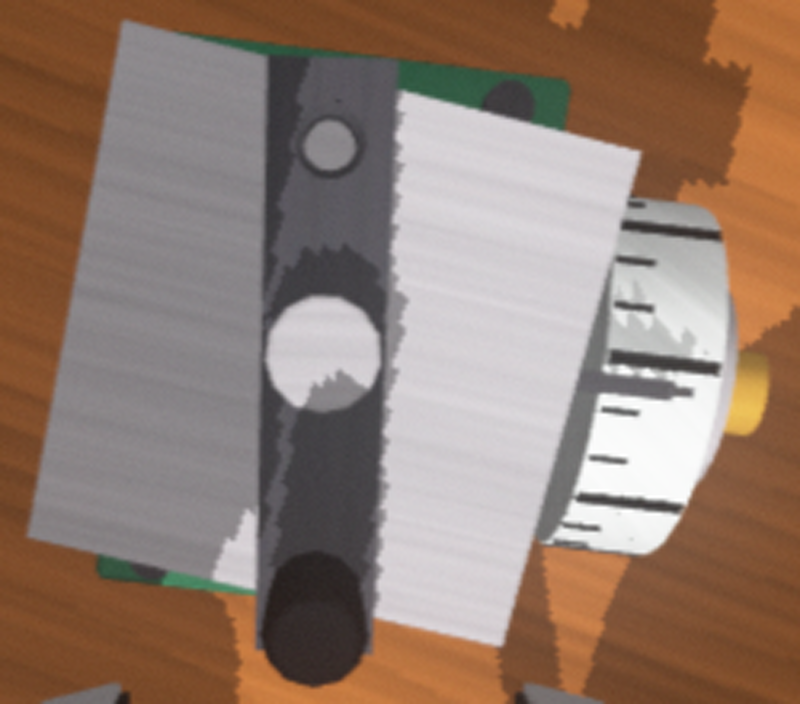

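Call:
drive_tool([
  {"jaw":50,"linear":[0.04,0.05,-0.5],"angular":[0,0,0]},
  {"jaw":45,"linear":[0,0,-0.6],"angular":[0,0,0]},
  {"jaw":40,"linear":[0,0,-0.51],"angular":[0,0,0]},
  {"jaw":30,"linear":[0,0,0],"angular":[0,0,0]},
  {"jaw":10,"linear":[0,0,0],"angular":[0,0,0]},
  {"jaw":10,"linear":[0,0,0],"angular":[0,0,0]},
  {"jaw":10,"linear":[0,0,0],"angular":[0,0,0]},
  {"jaw":10,"linear":[0,0,0],"angular":[0,0,0]},
])

```text
clock: 3.65
eef_pos: [0.49, -0.0213, 0.1661]
tool_rot: [3.089, 0.57, 0.002]
force: [-1.8, -2.4, 6.9]
gripper_width: 0.0209
```

```bash
cat > turn.py <<'E'
import sys
from h import *
def rows(step,n=8,C=(.542,-.0038),r=.055,zt=None,snap=True):
    s=robot.sense(); p=s["eef_pos"]; C=np.array(C)
    d=p[:2]-C; th=np.arctan2(d[1],d[0]); print("clock",s["clock"],"th",np.degrees(th).round(2),"r",np.linalg.norm(d).round(4),"z",p[2].round(4),"F",s["force"].round(1),"T",s["ft_torque"].round(2))
    prev=p[:2].copy(); out=[]
    for k in range(1,n+1):
        q=C+r*np.array([np.cos(th-step*k),np.sin(th-step*k)])
        e=np.round((q-prev)/.05,2); prev=prev+e*.05; out.append(e.tolist())
    print(out)
if __name__=="__main__": rows(float(sys.argv[1]))
E
python3 turn.py .25
```

```text
clock 3.65 th -161.44 r 0.0548 z 0.1661 F [-1.8 -2.4  6.9] T [-0.65  0.36  0.  ]
[[-0.06, 0.27], [0.02, 0.27], [0.08, 0.26], [0.14, 0.24], [0.2, 0.19], [0.24, 0.13], [0.26, 0.08], [0.28, 0.0]]
```

Call:
drive_tool([
  {"jaw":10,"linear":[-0.06,0.27,0],"angular":[0,0,0]},
  {"jaw":10,"linear":[0.02,0.27,0],"angular":[0,0,0]},
  {"jaw":10,"linear":[0.08,0.26,0],"angular":[0,0,0]},
  {"jaw":10,"linear":[0.14,0.24,0],"angular":[0,0,0]},
  {"jaw":10,"linear":[0.2,0.19,0],"angular":[0,0,0]},
  {"jaw":10,"linear":[0.24,0.13,0],"angular":[0,0,0]},
  {"jaw":10,"linear":[0.26,0.08,0],"angular":[0,0,0]},
  {"jaw":10,"linear":[0.28,0,0],"angular":[0,0,0]},
])

```text
clock: 4.45
eef_pos: [0.5481, 0.0526, 0.1661]
tool_rot: [-3.088, -0.573, -0.002]
force: [-3.6, -1.9, 7.9]
gripper_width: 0.0212
```

```bash
python3 turn.py .3
```

```text
clock 4.45 th 83.82 r 0.0567 z 0.1661 F [-3.6 -1.9  7.9] T [-0.39  0.79 -0.08]
[[0.31, -0.12], [0.28, -0.17], [0.22, -0.25], [0.13, -0.3], [0.04, -0.33], [-0.06, -0.32], [-0.16, -0.29], [-0.23, -0.23]]
```

```bash
python3 - <<'E'
from h import *
s=viewer.capture("scene"); d=viewer.capture("side")
cv2.imwrite("pics/s3.png",s); cv2.imwrite("pics/d3.png",d)
a=cv2.resize(s[180:270,220:320],None,fx=4,fy=4,interpolation=2); b=cv2.resize(d[150:240,235:335],None,fx=4,fy=4,interpolation=2)
cv2.imwrite("pics/c3.png",np.hstack([a,b]))
E
```

```text
(no output)
```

View pics/c3.png

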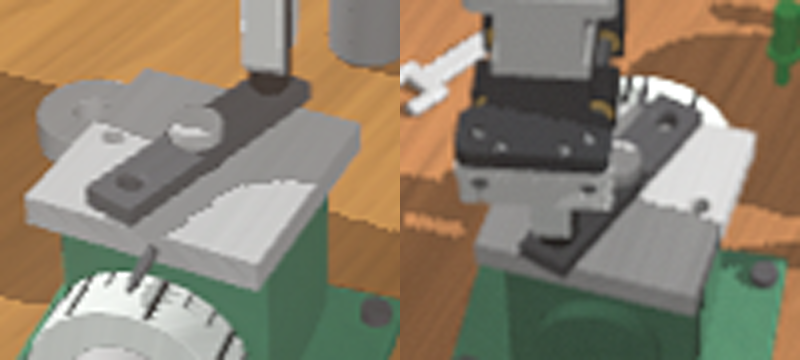

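```bash
python3 - <<'E'
from h import *
S=cam("scene");D=cam("side")
a=ray(S,(220+113/4,180+137/4),.136);b=ray(D,(235+302/4,150+205/4),.136);print(a,b)
hs=ray(S,(220+195/4,180+124/4),.159);hd=ray(D,(235+(622-400)/4,150+153/4),.159);print("hub",hs,hd)
for p,h in ((a,(.5424,-.0041)),(b,(.5407,-.0065)),((a+b)/2,(.542,-.0035))):
    v=p[:2]-np.array(h);print(np.linalg.norm(v),np.degrees(np.arctan2(v[1],v[0]))%360)
E
```

```text
[ 0.4972975  -0.01076628  0.136     ] [ 0.49456388 -0.01023344  0.136     ]
hub [ 0.54385468 -0.00709925  0.159     ] [ 0.53984837 -0.00712515  0.159     ]
0.04559249165135138 188.40761529110992
0.046286928297632715 184.62642377811122
0.046598062324069864 188.63955267601418
```

Call:
drive_tool([
  {"jaw":10,"linear":[0.31,-0.11,0],"angular":[0,0,0]},
  {"jaw":10,"linear":[0.28,-0.17,0],"angular":[0,0,0]},
  {"jaw":10,"linear":[0.22,-0.24,0],"angular":[0,0,0]},
  {"jaw":10,"linear":[0.13,-0.29,0],"angular":[0,0,0]},
  {"jaw":10,"linear":[0.04,-0.33,0],"angular":[0,0,0]},
  {"jaw":10,"linear":[-0.06,-0.32,0],"angular":[0,0,0]},
  {"jaw":10,"linear":[-0.16,-0.29,0],"angular":[0,0,0]},
  {"jaw":10,"linear":[-0.23,-0.23,0],"angular":[0,0,0]},
])

```text
clock: 5.35
eef_pos: [0.5742, -0.0468, 0.166]
tool_rot: [-3.087, -0.572, -0.002]
force: [-6.2, 13.5, 9.2]
gripper_width: 0.0211
```

```bash
sed -i 's/-.0038/-.0028/' turn.py; python3 turn.py .3
```

```text
clock 5.35 th -53.78 r 0.0545 z 0.166 F [-6.2 13.5  9.2] T [ 3.59  1.57 -0.02]
[[-0.29, -0.16], [-0.32, -0.06], [-0.33, 0.04], [-0.3, 0.13], [-0.24, 0.22], [-0.18, 0.28], [-0.08, 0.32], [0.02, 0.32]]
```

Call:
drive_tool([
  {"jaw":10,"linear":[-0.29,-0.13,0],"angular":[0,0,0]},
  {"jaw":10,"linear":[-0.32,-0.06,0],"angular":[0,0,0]},
  {"jaw":10,"linear":[-0.33,0.04,0],"angular":[0,0,0]},
  {"jaw":10,"linear":[-0.3,0.13,0],"angular":[0,0,0]},
  {"jaw":10,"linear":[-0.24,0.22,0],"angular":[0,0,0]},
  {"jaw":10,"linear":[-0.18,0.28,0],"angular":[0,0,0]},
  {"jaw":10,"linear":[-0.08,0.32,0],"angular":[0,0,0]},
  {"jaw":10,"linear":[0.02,0.32,0],"angular":[0,0,0]},
])

```text
clock: 6.15
eef_pos: [0.4874, 0.0084, 0.166]
tool_rot: [3.088, 0.57, 0.001]
force: [1.9, -4.2, 10.4]
gripper_width: 0.0208
```

```bash
python3 turn.py .3
```

```text
clock 6.15 th 168.42 r 0.0557 z 0.166 F [ 1.9 -4.2 10.4] T [-0.96 -0.28 -0.04]
[[0.13, 0.31], [0.2, 0.26], [0.26, 0.19], [0.32, 0.1], [0.33, 0.01], [0.31, -0.09], [0.28, -0.19], [0.21, -0.25]]
```

Call:
drive_tool([
  {"jaw":10,"linear":[0.13,0.31,0],"angular":[0,0,0]},
  {"jaw":10,"linear":[0.2,0.26,0],"angular":[0,0,0]},
  {"jaw":10,"linear":[0.26,0.19,0],"angular":[0,0,0]},
  {"jaw":10,"linear":[0.32,0.1,0],"angular":[0,0,0]},
  {"jaw":10,"linear":[0.33,0.01,0],"angular":[0,0,0]},
  {"jaw":10,"linear":[0.31,-0.09,0],"angular":[0,0,0]},
  {"jaw":10,"linear":[0.28,-0.19,0],"angular":[0,0,0]},
  {"jaw":10,"linear":[0.21,-0.25,0],"angular":[0,0,0]},
])

```text
clock: 6.95
eef_pos: [0.5899, 0.0252, 0.1659]
tool_rot: [3.089, 0.572, -0.002]
force: [-16.6, -6.1, 18.7]
gripper_width: 0.0213
```

```bash
python3 turn.py .3
```

```text
clock 6.95 th 30.27 r 0.0555 z 0.1659 F [-16.6  -6.1  18.7] T [-1.33  3.91  0.04]
[[0.11, -0.31], [0.03, -0.33], [-0.07, -0.32], [-0.17, -0.28], [-0.24, -0.23], [-0.29, -0.14], [-0.33, -0.05], [-0.32, 0.05]]
```

Call:
drive_tool([
  {"jaw":10,"linear":[0.09,-0.31,0.01],"angular":[0,0,0]},
  {"jaw":10,"linear":[0.03,-0.33,0.01],"angular":[0,0,0]},
  {"jaw":10,"linear":[-0.07,-0.32,0],"angular":[0,0,0]},
  {"jaw":10,"linear":[-0.17,-0.28,0],"angular":[0,0,0]},
  {"jaw":10,"linear":[-0.24,-0.23,0],"angular":[0,0,0]},
  {"jaw":10,"linear":[-0.29,-0.14,0],"angular":[0,0,0]},
  {"jaw":10,"linear":[-0.33,-0.05,0],"angular":[0,0,0]},
  {"jaw":10,"linear":[-0.32,0.05,0],"angular":[0,0,0]},
])

```text
clock: 7.75
eef_pos: [0.5239, -0.0547, 0.1662]
tool_rot: [-3.088, -0.571, -0.002]
force: [9.0, 16.0, -4.8]
gripper_width: 0.021
```

```bash
python3 turn.py .3
```

```text
clock 7.75 th -109.19 r 0.055 z 0.1662 F [ 9.  16.  -4.8] T [ 4.12 -2.1   0.03]
[[-0.29, 0.15], [-0.23, 0.24], [-0.16, 0.29], [-0.06, 0.32], [0.04, 0.33], [0.13, 0.3], [0.22, 0.25], [0.28, 0.17]]
```

Call:
drive_tool([
  {"jaw":10,"linear":[-0.29,0.17,0],"angular":[0,0,0]},
  {"jaw":10,"linear":[-0.23,0.24,0],"angular":[0,0,0]},
  {"jaw":10,"linear":[-0.16,0.29,0],"angular":[0,0,0]},
  {"jaw":10,"linear":[-0.06,0.32,0],"angular":[0,0,0]},
  {"jaw":10,"linear":[0.04,0.33,0],"angular":[0,0,0]},
  {"jaw":10,"linear":[0.13,0.3,0],"angular":[0,0,0]},
  {"jaw":10,"linear":[0.22,0.25,0],"angular":[0,0,0]},
  {"jaw":10,"linear":[0.28,0.17,0],"angular":[0,0,0]},
])

```text
clock: 8.55
eef_pos: [0.5209, 0.0491, 0.1661]
tool_rot: [3.088, 0.573, -0.002]
force: [-0.7, -8.7, 4.6]
gripper_width: 0.0209
```

```bash
python3 turn.py .2
```

```text
clock 8.55 th 112.13 r 0.0561 z 0.1661 F [-0.7 -8.7  4.6] T [-2.36 -0.11  0.02]
[[0.22, 0.04], [0.22, 0.02], [0.22, -0.02], [0.2, -0.07], [0.2, -0.11], [0.16, -0.14], [0.14, -0.18], [0.09, -0.19]]
```

Call:
drive_tool([
  {"jaw":10,"linear":[0.22,0.04,0],"angular":[0,0,0]},
  {"jaw":10,"linear":[0.22,0.02,0],"angular":[0,0,0]},
  {"jaw":10,"linear":[0.22,-0.02,0],"angular":[0,0,0]},
  {"jaw":10,"linear":[0.2,-0.07,0],"angular":[0,0,0]},
  {"jaw":10,"linear":[0.2,-0.11,0],"angular":[0,0,0]},
  {"jaw":10,"linear":[0.16,-0.14,0],"angular":[0,0,0]},
  {"jaw":10,"linear":[0.14,-0.18,0],"angular":[0,0,0]},
  {"jaw":10,"linear":[0.09,-0.19,0],"angular":[0,0,0]},
])

```text
clock: 9.35
eef_pos: [0.5938, 0.0157, 0.166]
tool_rot: [-3.089, -0.572, 0.002]
force: [-8.1, -0.2, 9.7]
gripper_width: 0.0214
```

```bash
python3 turn.py .1
python3 - <<'E'
from h import *
s=viewer.capture("scene"); d=viewer.capture("side")
a=cv2.resize(s[180:300,215:315],None,fx=4,fy=4,interpolation=2); b=cv2.resize(d[150:270,235:335],None,fx=4,fy=4,interpolation=2)
cv2.imwrite("pics/c4.png",np.hstack([a,b]))
E
```

```text
clock 9.35 th 19.64 r 0.055 z 0.166 F [-8.1 -0.2  9.7] T [0.01 2.01 0.02]
[[0.03, -0.11], [0.02, -0.1], [0.01, -0.11], [0.0, -0.11], [-0.01, -0.11], [-0.02, -0.11], [-0.04, -0.1], [-0.04, -0.11]]
```

View pics/c4.png

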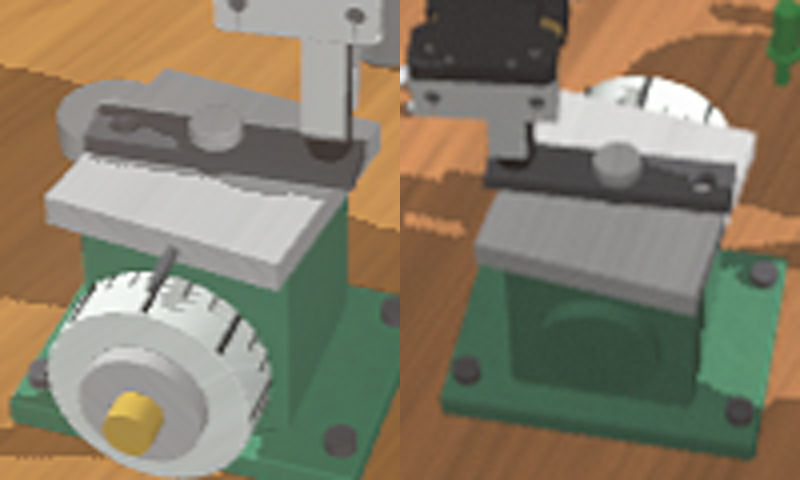

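Call:
drive_tool([
  {"jaw":10,"linear":[0.03,-0.11,0],"angular":[0,0,0]},
  {"jaw":10,"linear":[0.01,-0.1,0],"angular":[0,0,0]},
  {"jaw":10,"linear":[0,0,0],"angular":[0,0,0]},
  {"jaw":10,"linear":[0,0,0],"angular":[0,0,0]},
  {"jaw":10,"linear":[0,0,0],"angular":[0,0,0]},
  {"jaw":10,"linear":[0,0,0],"angular":[0,0,0]},
  {"jaw":10,"linear":[0,0,0],"angular":[0,0,0]},
  {"jaw":10,"linear":[0,0,0],"angular":[0,0,0]},
])

```text
clock: 10.25
eef_pos: [0.5961, 0.0048, 0.1661]
tool_rot: [3.089, 0.571, 0.0]
force: [-0.8, -3.3, 5.6]
gripper_width: 0.0212
```

```bash
python3 turn.py .1
```

```text
clock 10.25 th 8.03 r 0.0546 z 0.1661 F [-0.8 -3.3  5.6] T [-0.53  0.09  0.04]
[[0.02, -0.11], [-0.0, -0.11], [-0.02, -0.11], [-0.02, -0.11], [-0.03, -0.1], [-0.05, -0.1], [-0.05, -0.1], [-0.06, -0.09]]
```

Now release, rise, and move to look straight down at the hole.

Call:
drive_tool([
  {"jaw":45,"linear":[0,0,0],"angular":[0,0,0]},
  {"jaw":45,"linear":[0,0,0],"angular":[0,0,0]},
  {"jaw":45,"linear":[0,0,0.4],"angular":[0,0,0]},
  {"jaw":45,"linear":[0,0,0.7],"angular":[0,0,0]},
  {"jaw":45,"linear":[-0.6,-0.14,0.4],"angular":[0,0,0]},
  {"jaw":45,"linear":[-0.9,-0.22,0],"angular":[0,0,0]},
  {"jaw":45,"linear":[-0.9,-0.22,0],"angular":[0,0,0]},
  {"jaw":45,"linear":[-0.8,-0.18,0],"angular":[0,0,0]},
])

```text
clock: 11.05
eef_pos: [0.4338, -0.0332, 0.2406]
tool_rot: [-3.089, -0.571, 0.001]
force: [-0.9, -0.2, 0.4]
gripper_width: 0.0451
```

```bash
python3 - <<'E'
from h import *
import pickle
s=robot.sense(); print(s["clock"],s["eef_pos"],s["tool_rot"],s["force"])
c=cam("wrist"); im=viewer.capture("wrist"); cv2.imwrite("pics/w5.png",im); pickle.dump(c,open("w5.pkl","wb"))
E
```

```text
11.05 [ 0.43378134 -0.03319366  0.24061735] [-3.08918329e+00 -5.70901258e-01  7.05253737e-04] [-0.8942688  -0.24659869  0.37233969]
```

View pics/w5.png

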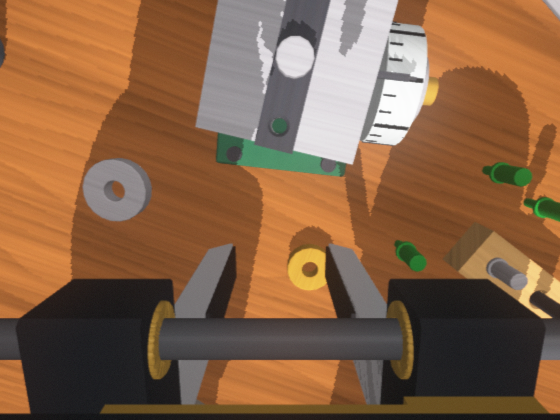

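```bash
python3 - <<'E'
from h import *
import pickle
im=cv2.imread("pics/w5.png"); c=pickle.load(open("w5.pkl","rb"))
crop(im,190,0,260,180,3,"pics/w5a.png"); a=cv2.resize(im[105:147,255:305],None,fx=12,fy=12,interpolation=0);cv2.imwrite("pics/w5b.png",a)
print("hole",ray(c,(279.5,126),.149),"hub",ray(c,(295,56),.159))
print("pin",ray(c,(515,278),.08))
E
```

```text
hole [ 0.49592016 -0.00912573  0.149     ] hub [ 0.54089213 -0.00271406  0.159     ]
pin [ 0.44408535 -0.27339467  0.08      ]
```

View pics/w5a.png

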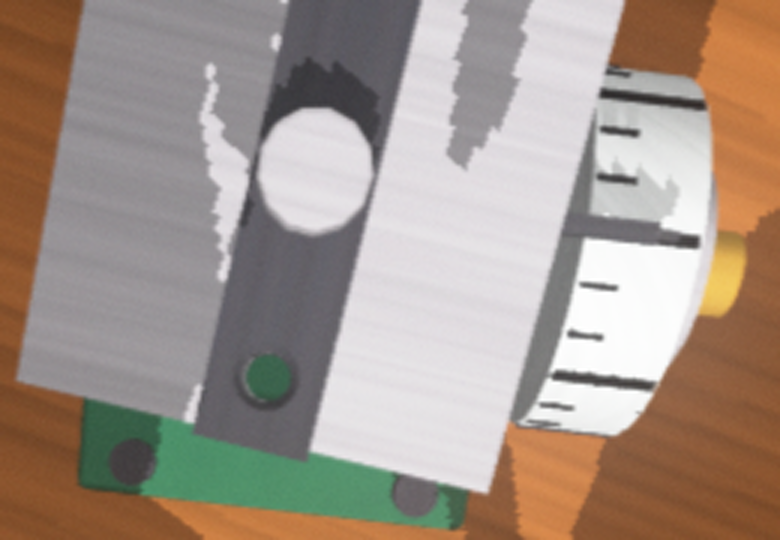

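View pics/w5b.png

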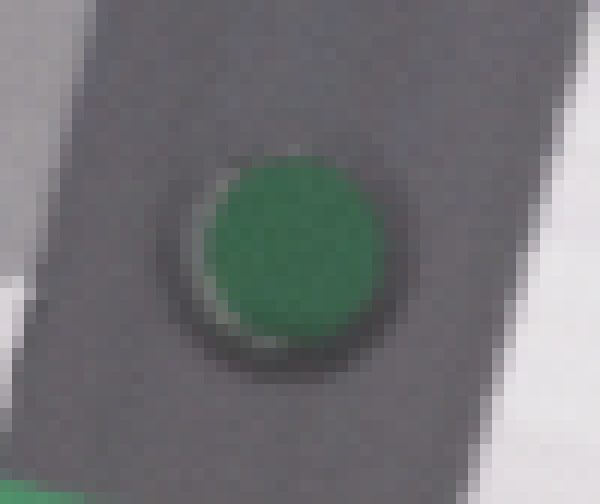

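```bash
python3 - <<'E'
from h import *
from scipy.optimize import least_squares
P=np.array([(.49,-.0213),(.5481,.0526),(.5742,-.0468),(.4874,.0084),(.5899,.0252),(.5239,-.0547),(.5209,.0491),(.5938,.0157),(.5961,.0048)])
r=least_squares(lambda c:np.hypot(*(P-c[:2]).T)-.055,[.542,-.003]);print(r.x,r.fun.round(4))
C=r.x; d=P[-1]-C; th=np.arctan2(d[1],d[0]); print(np.degrees(th), C-.045*np.array([np.cos(th),np.sin(th)]))
import pickle
c=pickle.load(open("w2.pkl","rb")); print("hub w2",ray(c,(281.5,137),.159))
E
```

```text
[ 0.54164401 -0.00214308] [ 0.0001  0.0001  0.0003  0.0003  0.0005  0.0005  0.0003  0.0001 -0.0001]
7.265949025312297 [ 0.49700537 -0.00783446]
hub w2 [ 0.54317344 -0.00234121  0.159     ]
```

Call:
drive_tool([
  {"jaw":45,"linear":[0.03,-0.81,0],"angular":[0,0,0]},
  {"jaw":45,"linear":[0.03,-0.81,0],"angular":[0,0,0]},
  {"jaw":45,"linear":[0.03,-0.81,0],"angular":[0,0,0]},
  {"jaw":45,"linear":[0.03,-0.81,0],"angular":[0,0,0]},
  {"jaw":45,"linear":[0.02,-0.82,0],"angular":[0,0,0]},
  {"jaw":45,"linear":[0.02,-0.82,-0.3],"angular":[0,0,0]},
  {"jaw":45,"linear":[0,0,-0.8],"angular":[0,0,0]},
  {"jaw":45,"linear":[0,0,-0.8],"angular":[0,0,0]},
])

```text
clock: 11.9
eef_pos: [0.444, -0.2781, 0.145]
tool_rot: [3.089, 0.568, 0.002]
force: [1.0, -0.7, -1.0]
gripper_width: 0.0446
```

```bash
python3 - <<'E'
from h import *
import pickle
s=robot.sense(); print(s["clock"],s["eef_pos"],s["tool_rot"],s["force"])
c=cam("wrist"); im=viewer.capture("wrist"); cv2.imwrite("pics/w6.png",im); pickle.dump(c,open("w6.pkl","wb"))
print(proj(c,[[.442,-.2773,.08],[.442,-.2773,.044]]))
E
```

```text
11.9 [ 0.44398822 -0.27809686  0.14496469] [3.08906372e+00 5.67866967e-01 1.62424096e-03] [ 1.04392275 -0.68683766 -1.01923228]
[[277.5221038  229.67448375]
 [277.79163565 217.35527113]]
```

View pics/w6.png

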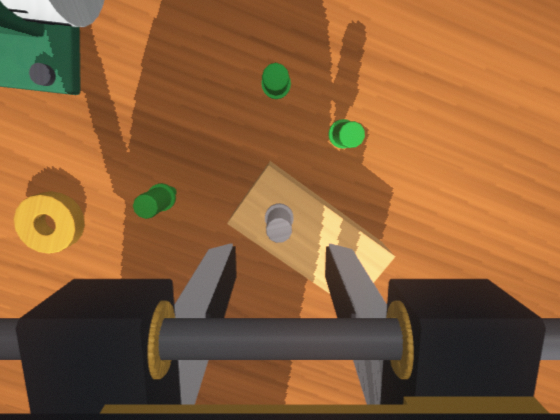

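Call:
drive_tool([
  {"jaw":45,"linear":[-0.03,0,-0.6],"angular":[0,0,0]},
  {"jaw":45,"linear":[0,0,-0.6],"angular":[0,0,0]},
  {"jaw":45,"linear":[0,0,-0.5],"angular":[0,0,0]},
  {"jaw":45,"linear":[0,0,-0.24],"angular":[0,0,0]},
  {"jaw":25,"linear":[0,0,0],"angular":[0,0,0]},
  {"jaw":8,"linear":[0,0,0],"angular":[0,0,0]},
  {"jaw":8,"linear":[0,0,0],"angular":[0,0,0]},
  {"jaw":8,"linear":[0,0,0],"angular":[0,0,0]},
])

```text
clock: 12.75
eef_pos: [0.443, -0.2772, 0.0501]
tool_rot: [3.088, 0.571, 0.002]
force: [-0.0, 1.2, 5.1]
gripper_width: 0.0176
```

Call:
drive_tool([
  {"jaw":8,"linear":[0,0,0.3],"angular":[0,0,0]},
  {"jaw":8,"linear":[0,0,0.8],"angular":[0,0,0]},
  {"jaw":8,"linear":[0,0,0.9],"angular":[0,0,0]},
  {"jaw":8,"linear":[0,0,0.9],"angular":[0,0,0]},
  {"jaw":8,"linear":[0,0.3,0.5],"angular":[0,0,0]},
  {"jaw":8,"linear":[0.18,0.8,0],"angular":[0,0,0]},
  {"jaw":8,"linear":[0.18,0.9,0],"angular":[0,0,0]},
  {"jaw":8,"linear":[0.18,0.9,0],"angular":[0,0,0]},
])

```text
clock: 13.55
eef_pos: [0.4695, -0.1305, 0.22]
tool_rot: [3.089, 0.57, 0.002]
force: [0.9, 0.8, -1.6]
gripper_width: 0.0174
```

Call:
drive_tool([
  {"jaw":8,"linear":[0.18,0.9,0],"angular":[0,0,0]},
  {"jaw":8,"linear":[0.18,0.8,0],"angular":[0,0,0]},
  {"jaw":8,"linear":[0.18,0.6,0],"angular":[0,0,0]},
  {"jaw":8,"linear":[0,0.15,0],"angular":[0,0,0]},
  {"jaw":8,"linear":[0,0,0],"angular":[0,0,0]},
  {"jaw":8,"linear":[0,0,0],"angular":[0,0,0]},
  {"jaw":8,"linear":[0,0,0],"angular":[0,0,0]},
  {"jaw":8,"linear":[0,0,0],"angular":[0,0,0]},
])

```text
clock: 14.35
eef_pos: [0.4963, -0.0105, 0.219]
tool_rot: [3.09, 0.569, -0.0]
force: [0.2, 0.5, -1.1]
gripper_width: 0.0174
```

```bash
python3 - <<'E'
from h import *
import pickle
s=robot.sense(); print(s["clock"],s["eef_pos"],s["tool_rot"],s["force"])
for n in ("wrist","scene","side"):
    c=cam(n); im=viewer.capture(n); cv2.imwrite(f"pics/{n}7.png",im); pickle.dump(c,open(f"{n}7.pkl","wb"))
im=cv2.imread("pics/wrist7.png")
s=cv2.imread("pics/scene7.png");d=cv2.imread("pics/side7.png")
a=cv2.resize(s[150:280,210:310],None,fx=4,fy=4,interpolation=2); b=cv2.resize(d[120:250,240:340],None,fx=4,fy=4,interpolation=2)
cv2.imwrite("pics/c7.png",np.hstack([a,b]))
E
```

```text
14.35 [ 0.49626151 -0.01046307  0.21904257] [ 3.08950642e+00  5.68560090e-01 -1.72089853e-05] [ 0.15309752  0.49314809 -1.08637952]
```

View pics/wrist7.png

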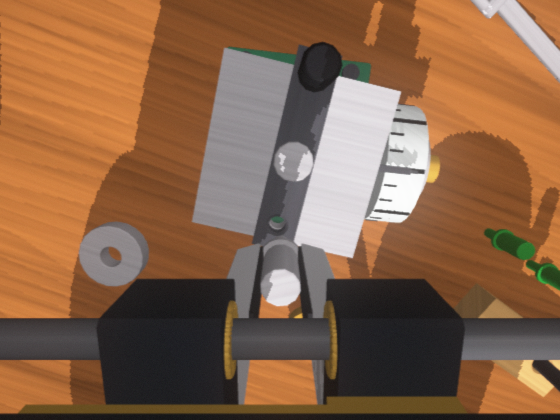

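View pics/c7.png

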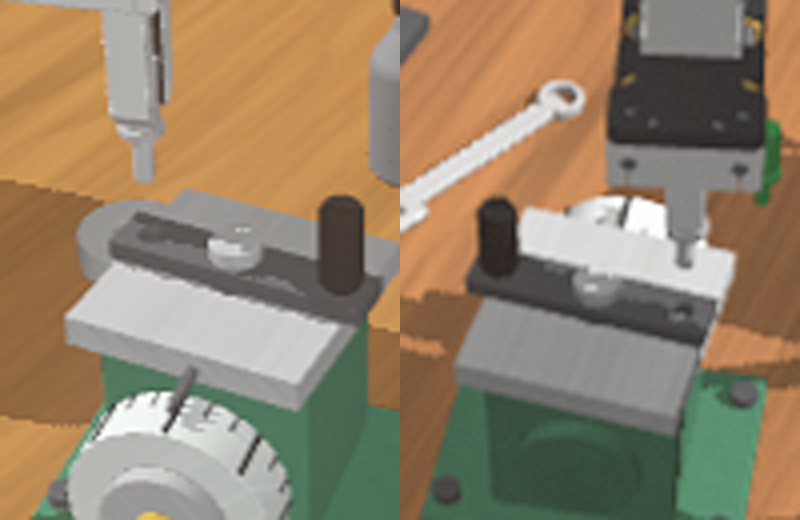

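```bash
python3 - <<'E'
from h import *
S=cam("scene");D=cam("side")
for c,a,b in ((S,(246.25,194.5),(248,208.5)),(D,(311,185.5),(310.25,198.2))):
    print("tip",ray(c,a,.183)[:2].round(4),"hole",ray(c,b,.149)[:2].round(4))
import pickle
c=pickle.load(open("wrist7.pkl","rb"));print("wrist hole",ray(c,(276.5,223.5),.149),"hub",ray(c,(294,161),.159))
E
```

```text
tip [ 0.497  -0.0127] hole [ 0.4969 -0.0099]
tip [ 0.4956 -0.0117] hole [ 0.4942 -0.0072]
wrist hole [ 0.49674688 -0.00788765  0.149     ] hub [ 0.54144782 -0.00291245  0.159     ]
```

Call:
drive_tool([
  {"jaw":8,"linear":[0.01,0.05,-0.2],"angular":[0,0,0]},
  {"jaw":8,"linear":[0,0,-0.3],"angular":[0,0,0]},
  {"jaw":8,"linear":[0,0,-0.12],"angular":[0,0,0]},
  {"jaw":8,"linear":[0,0,0],"angular":[0,0,0]},
  {"jaw":8,"linear":[0,0,-0.04],"angular":[0,0,0]},
  {"jaw":8,"linear":[0,0,-0.04],"angular":[0,0,0]},
  {"jaw":8,"linear":[0,0,-0.02],"angular":[0,0,0]},
  {"jaw":8,"linear":[0,0,0],"angular":[0,0,0]},
])

```text
clock: 15.3
eef_pos: [0.497, -0.0068, 0.183]
tool_rot: [-3.089, -0.571, -0.0]
force: [0.2, -0.1, -0.3]
gripper_width: 0.0175
```

Call:
drive_tool([
  {"jaw":8,"linear":[0,-0.02,-0.02],"angular":[0,0,0]},
  {"jaw":8,"linear":[0,0,-0.02],"angular":[0,0,0]},
  {"jaw":8,"linear":[0,0,-0.02],"angular":[0,0,0]},
  {"jaw":8,"linear":[0,0,-0.02],"angular":[0,0,0]},
  {"jaw":8,"linear":[0,0,-0.02],"angular":[0,0,0]},
  {"jaw":8,"linear":[0,0,-0.02],"angular":[0,0,0]},
  {"jaw":8,"linear":[0,0,0],"angular":[0,0,0]},
  {"jaw":8,"linear":[0,0,0],"angular":[0,0,0]},
])

```text
clock: 16.1
eef_pos: [0.4969, -0.0078, 0.177]
tool_rot: [-3.089, -0.571, -0.0]
force: [0.0, 0.2, -1.8]
gripper_width: 0.0172
```

Call:
drive_tool([
  {"jaw":8,"linear":[0,0,-0.02],"angular":[0,0,0]},
  {"jaw":8,"linear":[0,0,-0.02],"angular":[0,0,0]},
  {"jaw":8,"linear":[0,0,-0.02],"angular":[0,0,0]},
  {"jaw":8,"linear":[0,0,-0.02],"angular":[0,0,0]},
  {"jaw":8,"linear":[0,0,-0.02],"angular":[0,0,0]},
  {"jaw":8,"linear":[0,0,-0.02],"angular":[0,0,0]},
  {"jaw":8,"linear":[0,0,0],"angular":[0,0,0]},
  {"jaw":8,"linear":[0,0,0],"angular":[0,0,0]},
])

```text
clock: 16.9
eef_pos: [0.4969, -0.0078, 0.171]
tool_rot: [-3.089, -0.571, 0.0]
force: [-0.3, -0.5, -0.7]
gripper_width: 0.0174
```

Call:
drive_tool([
  {"jaw":8,"linear":[0,0,-0.02],"angular":[0,0,0]},
  {"jaw":8,"linear":[0,0,0],"angular":[0,0,0]},
  {"jaw":8,"linear":[0,0,-0.02],"angular":[0,0,0]},
  {"jaw":8,"linear":[0,0,0],"angular":[0,0,0]},
  {"jaw":8,"linear":[0,0,-0.02],"angular":[0,0,0]},
  {"jaw":8,"linear":[0,0,0],"angular":[0,0,0]},
  {"jaw":8,"linear":[0,0,0],"angular":[0,0,0]},
  {"jaw":8,"linear":[0,0,0],"angular":[0,0,0]},
])

```text
clock: 17.7
eef_pos: [0.4969, -0.0078, 0.168]
tool_rot: [-3.089, -0.571, 0.0]
force: [0.6, 0.6, -2.1]
gripper_width: 0.0172
```

Call:
drive_tool([
  {"jaw":8,"linear":[0,0,-0.02],"angular":[0,0,0]},
  {"jaw":8,"linear":[0,0,-0.02],"angular":[0,0,0]},
  {"jaw":8,"linear":[0,0,-0.02],"angular":[0,0,0]},
  {"jaw":8,"linear":[0,0,-0.02],"angular":[0,0,0]},
  {"jaw":8,"linear":[0,0,-0.02],"angular":[0,0,0]},
  {"jaw":8,"linear":[0,0,-0.02],"angular":[0,0,0]},
  {"jaw":8,"linear":[0,0,0],"angular":[0,0,0]},
  {"jaw":8,"linear":[0,0,0],"angular":[0,0,0]},
])

```text
clock: 18.5
eef_pos: [0.4969, -0.0078, 0.162]
tool_rot: [-3.089, -0.571, 0.0]
force: [-0.9, -1.2, -1.2]
gripper_width: 0.0175
```

Call:
drive_tool([
  {"jaw":8,"linear":[0,0,-0.02],"angular":[0,0,0]},
  {"jaw":8,"linear":[0,0,0],"angular":[0,0,0]},
  {"jaw":8,"linear":[0,0,-0.01],"angular":[0,0,0]},
  {"jaw":8,"linear":[0,0,0],"angular":[0,0,0]},
  {"jaw":8,"linear":[0,0,-0.01],"angular":[0,0,0]},
  {"jaw":8,"linear":[0,0,0],"angular":[0,0,0]},
  {"jaw":8,"linear":[0,0,0],"angular":[0,0,0]},
  {"jaw":8,"linear":[0,0,0],"angular":[0,0,0]},
])

```text
clock: 19.3
eef_pos: [0.4969, -0.0078, 0.1599]
tool_rot: [-3.089, -0.571, 0.0]
force: [-0.6, -0.6, -0.8]
gripper_width: 0.0173
```

Call:
drive_tool([
  {"jaw":8,"linear":[0,0,-0.01],"angular":[0,0,0]},
  {"jaw":8,"linear":[0,0,0],"angular":[0,0,0]},
  {"jaw":8,"linear":[0,0,-0.01],"angular":[0,0,0]},
  {"jaw":8,"linear":[0,0,0],"angular":[0,0,0]},
  {"jaw":8,"linear":[0,0,-0.01],"angular":[0,0,0]},
  {"jaw":8,"linear":[0,0,0],"angular":[0,0,0]},
  {"jaw":8,"linear":[0,0,0],"angular":[0,0,0]},
  {"jaw":8,"linear":[0,0,0],"angular":[0,0,0]},
])

```text
clock: 20.1
eef_pos: [0.4971, -0.0078, 0.1591]
tool_rot: [3.089, 0.571, 0.001]
force: [-4.9, 0.2, 11.6]
gripper_width: 0.0173
```

```bash
python3 - <<'E'
from h import *
for n in ("wrist","scene","side"):
    im=viewer.capture(n); cv2.imwrite(f"pics/{n}8.png",im)
s=cv2.imread("pics/scene8.png");d=cv2.imread("pics/side8.png")
a=cv2.resize(s[150:280,210:310],None,fx=4,fy=4,interpolation=2); b=cv2.resize(d[120:250,240:340],None,fx=4,fy=4,interpolation=2)
cv2.imwrite("pics/c8.png",np.hstack([a,b]))
E
```

```text
(no output)
```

View pics/c8.png

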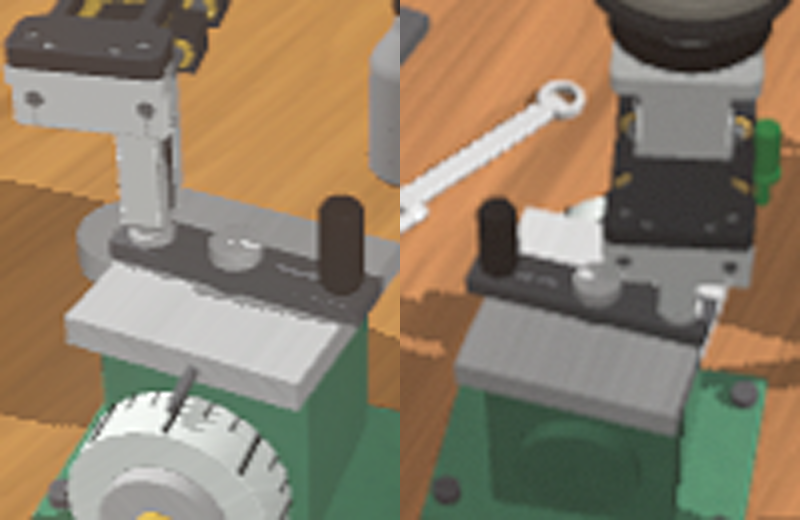

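Call:
drive_tool([
  {"jaw":8,"linear":[0,0,0.01],"angular":[0,0,0]},
  {"jaw":34,"linear":[0,0,0],"angular":[0,0,0]},
  {"jaw":40,"linear":[0,0,0],"angular":[0,0,0]},
  {"jaw":40,"linear":[0,0,0],"angular":[0,0,0]},
  {"jaw":40,"linear":[0,0,0.3],"angular":[0,0,0]},
  {"jaw":40,"linear":[0,0,0.7],"angular":[0,0,0]},
  {"jaw":40,"linear":[0,0,0.7],"angular":[0,0,0]},
  {"jaw":40,"linear":[-0.6,-0.2,0.3],"angular":[0,0,0]},
])

```text
clock: 21.05
eef_pos: [0.4696, -0.0166, 0.2616]
tool_rot: [-3.088, -0.574, -0.006]
force: [-0.1, -0.1, 0.4]
gripper_width: 0.0401
```

```bash
python3 - <<'E'
from h import *
s0=robot.sense(); print(s0["clock"],s0["eef_pos"],s0["force"],s0["gripper_width"])
c=cam("wrist")
for n in ("wrist","scene","side"):
    im=viewer.capture(n); cv2.imwrite(f"pics/{n}9.png",im)
s=cv2.imread("pics/scene9.png");d=cv2.imread("pics/side9.png");w=cv2.imread("pics/wrist9.png")
f=lambda i:cv2.resize(i,None,fx=2.66,fy=2.66,interpolation=2)
cv2.imwrite("pics/c9.png",np.hstack([f(s[150:280,210:310]),f(d[120:250,240:340]),f(w[70:200,230:330])]))
print("head top by wrist if z=.189", proj(c,[[.497,-.0080,.189],[.497,-.008,.153]]))
E
```

```text
21.05 [ 0.46956267 -0.01659642  0.26161362] [-0.05245034 -0.08918721  0.42924931] 0.040080619483189556
head top by wrist if z=.189 [[282.49680277 183.89490912]
 [282.2030135  177.28849467]]
```

View pics/c9.png

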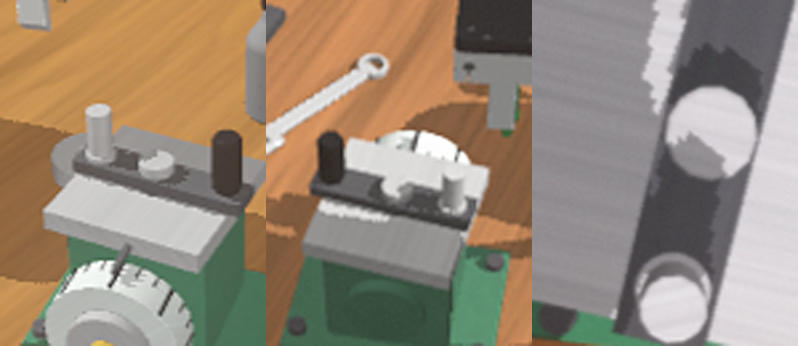

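View pics/wrist9.png

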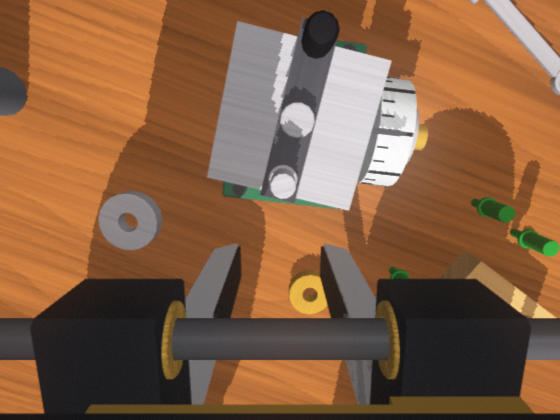

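```bash
python3 - <<'E'
from station import robot
print(robot.finish_job(), robot.sense()["clock"])
E
```

```text
the job is handed in; nothing more can be done
the job is handed in; nothing more can be done
```

The pin is seated and released, and the job is handed in after about 21 s of the 72 s allowed. The hand-in reports no verdict.

- **Cranking:** I gripped the handle and turned the worm about 15.9 rad clockwise. It stopped with the long mark at the pointer. I estimate the crank at about 18.96 rad. That figure comes from the tool path and the measured angles, because the joint has no readout.
- **Alignment:** The plate was clamped about 0.11 rad clockwise of the nominal position. I found its hole in the scene and side pictures and stopped the crank there. Looking straight down, the green casting showed through both holes, with only a thin sliver of plate edge visible.
- **Seating:** I took the light grey collared pin from the stand, not the dark arbor or the green look-alikes. It went in without a search, with about 2 N or less on the way down. I stopped when the wrist force reached about 12 N with the collar on the arm.
- **Last checks:** The pictures show the pin upright, collar on the arm and its head within about 2 px of where a fully seated pin should appear. The long mark is still at the pointer, the gripper is open and clear, and no bench item was touched. No check failed. The different cameras disagreed by 1–3 mm on positions, within what the chamfers allow.

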